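# Roll the cap strips home on a tray of sample tubes

## Task

Take the hand roller from its cradle and roll it with steady pressure over the twelve cap strips on the tray of tubes in the cooler until every strip is pressed fully home; press firmly, but never with more than 25 N in all, which would crack the tubes, and let only the roller touch the cooler and the strips. Then set the roller back upright in its cradle and let go, leaving the other things on the worktop alone.

Things in the scene. Friction and masses are not known exactly. Their poses are not given: they have to be found in the camera images.
- cooler: dark grey open benchtop cooler box, 140 mm (its x) by 98 mm (y), rim at z = 0.034, does not move. In it, on a frozen gel pack, sits an aluminium tray (122 by 81 mm) of 96 small tubes in 12 columns of 8, 9 mm apart; on each column lies a white cap strip: 12 strips side by side, a nearly flat sheet. Origin: centre of the underside, z up; x runs across the strips (the way to roll), y along them
- sheet_mid (a point): point on the cooler at z = 0.046, below the middle of the sheet of strips (107 mm along cooler x, 74 mm along y). The gel pack is uneven: the sheet, when all strips are home, lies an unknown 0 to 6 mm above this point and slopes along x by up to 0.025 rad either way; its height is not measured and must be felt. The tray does not give under the roller
- roller: palm-grip hand roller, about 0.3 kg: black rubber roller, 28 mm diameter, 78 mm long, free to turn on an axle along the tool's y (at z = 0.014); over it a white canopy 46 mm (x) by 88 mm (y), z = 0.022 to 0.031, and the grip on top. Origin: underside of the rubber at mid-width, z up. A half turn about z gives the same tool
- roller_grip (a point): centre of the roller's dark grey grip block: 24 mm thick (tool x, pinch across this), 64 mm long (tool y), 52 mm tall, at tool z = 0.056, so from tool z = 0.030 to 0.082
- cradle: dark grey open cradle, 62 mm (x) by 104 mm (y), walls 4 mm thick, 36 mm high, inside 54 by 96 mm, does not move. Two rails along y carry the canopy's underside at z = 0.027: the parked roller stands upright, origin at cradle z = 0.005, tool x along cradle x (either way round), rubber hanging free. Origin: centre of the underside, z up
- strip_1 (a joint): how far (m) cap strip 1, at cooler x = -0.0495, is pushed into its tubes: 0 = fully proud, 0.003 = home (stop); starts at 0 to 0.0006. A strip is rigid, flat-topped, 8 mm wide, 74 mm long, and only slides down. Tapered press fit: about 5 N starts it, 8 N brings it home, friction keeps it there. Noisy reading: average many
- strip_2 (a joint): the same for cap strip 2, at cooler x = -0.0405. Rolling down a row of strips takes a steady downward push of 11 to 15 N, since the next strip shares it; the contact force on the roller also has fore-and-aft parts and totals about a quarter more than the downward push; over 25 N in all cracks tubes
- strip_3 (a joint): the same for cap strip 3, at cooler x = -0.0315
- strip_4 (a joint): the same for cap strip 4, at cooler x = -0.0225
- strip_5 (a joint): the same for cap strip 5, at cooler x = -0.0135
- strip_6 (a joint): the same for cap strip 6, at cooler x = -0.0045
- strip_7 (a joint): the same for cap strip 7, at cooler x = +0.0045
- strip_8 (a joint): the same for cap strip 8, at cooler x = +0.0135
- strip_9 (a joint): the same for cap strip 9, at cooler x = +0.0225
- strip_10 (a joint): the same for cap strip 10, at cooler x = +0.0315
- strip_11 (a joint): the same for cap strip 11, at cooler x = +0.0405
- strip_12 (a joint): the same for cap strip 12, at cooler x = +0.0495
- vial_a: small closed glass medicine vial (21 mm across, 38 mm tall) standing upright behind the work; bystander, origin under its centre
- vial_b: second vial of the same size beside it; bystander, origin under its centre
- spare_strip: short spare strip of five larger stopper caps (52x70x6 mm) lying flat near the front edge of the worktop; bystander, origin under its centre
- syringe: capped syringe (19x135x9 mm) lying near the front edge of the worktop; bystander, origin under its centre
- ointment: small ointment tube (21x64x13 mm) lying near the front edge of the worktop; bystander, origin under its centre
- tweezers: steel forceps (17x124x8 mm) lying on the right side of the worktop; bystander, origin under its centre
Mind the look-alikes: they are no part of the job. What is shaped like the cradle but blue is not meant. What is shaped like the roller but red is not meant.

How it is judged:
On the way, in this order (a step that is already met when the one before it is completed fails the run):
1. the roller is lifted out of its cradle (z of roller in the frame of cradle above 0.035 m), for 0.2 s.
2. the roller stays on the cap strips, pressing with over 3 N, for a second without lifting off (z of roller in the frame of cradle above 0.035 m and contact force between roller and cooler above 3 N), for 1 s.
3. all twelve cap strips are pressed home (within 0.7 mm of the stop) while the roller is out of its cradle (value of joint each of strip_1, strip_2, strip_3, strip_4, strip_5, strip_6, strip_7, strip_8, strip_9, strip_10, strip_11, strip_12 above 0.0023 m and z of roller in the frame of cradle above 0.035 m), for 0.2 s.
At the end, for the whole second after the job is handed in: All twelve strips are within 0.7 mm of home; the roller is released, still and upright (within 0.12 rad) in its cradle, its origin within 12 mm of the cradle's axis and no more than 9 mm above the cradle's underside (value of joint each of strip_1, strip_2, strip_3, strip_4, strip_5, strip_6, strip_7, strip_8, strip_9, strip_10, strip_11, strip_12 above 0.0023 m and horizontal distance between roller and cradle below 0.012 m and z of roller in the frame of cradle below 0.009 m and angle between roller's own z axis and vertical below 0.12 rad and linear speed of roller below 0.02 m/s and contact force between the fingers and roller below 0.2 N); the robot touches nothing.
It fails at once if the roller presses on the strips or cooler with more than 25 N (contact force between roller and cooler above 25 N).
It fails at once if the arm or fingers push on the cooler or its strips (contact force between any of the fingers, the arm and cooler above 2 N).
It fails at once if another thing on the worktop is moved by more than 15 mm (distance of any of vial_a, vial_b, spare_strip, syringe, ointment, tweezers from where it was at the start of the episode above 0.015 m).
It also fails if it takes over 67 s, if anything falls off the work surface, if the arm or the gripper's body presses on something with over 40 N, if the wrist force passes 120 N, or if a joint passes its speed limit or range.

## Robot

A 6-joint arm with a two-finger parallel gripper is mounted at the origin on a cart in front of the work surface, level with it; the furniture and walls round the work are solid. World frame = base frame: x ahead of the robot, y to its left, z up, the work surface at z = 0. Lengths are in m, angles in rad, forces in N, time in s.
With the tool pointing down it reaches from about 0.3 to 0.75 m from the base axis. Payload 8.5 kg.
Tool frame: the origin (TCP) lies midway between the tips of the shut fingers; the grasp point (between the pads) lies 19 mm behind it; z points along the fingers, y is the line along which they close (so a half turn about z gives the same grasp; the last joint's range is limited). The gripper opens to 85 mm and grips with 20 to 120 N. Pads are 22 mm wide; open, the fingers measure 114 mm over their backs; the gripper's body (76 mm by 85 mm) begins 54 mm behind the grasp point. The pads swing forward as they close: fully open they stand 13 mm farther back than shut.
Start: joints at [-1.446, 0.381, 1.297, -0, 1.464, -0.215], TCP at [0.183, -0.519, 0.231] pointing down, gripper open.
Joint ranges: [-3.11, 3.11], [-0.89, 2.33], [0.22, 2.48], [-1.42, 4.56], [0.17, 2.85], [-2.88, 2.88]. Speed limits (rad/s): [2.39, 2.39, 3.14, 3.14, 3.14, 3.14].

## Interface

Orientations are given as a unit quaternion [x, y, z, w].
In Python, from bench import state, read_camera, camera_info, job gives the robot as it stands.
- The arm moves only by the shell command python3 -m jog 'ROWS'. ROWS is JSON, a list of rows, each a list of 3 entries, a list of its own where there are three numbers: the finger opening in mm, from 0 to 85.4, then the shift along the world's x, y, z in mm, then the turn, a rotation vector about the world's x, y, z in rad. In form: [[jaw, [dx, dy, dz], [ax, ay, az]], ...]. A call has 1 to 20 rows; each row is the pose to reach, as a shift and turn from the pose commanded when the call began; what a row does not reach only later rows make up. A row lasts 1/8 s, in which the tool goes at most 62.5 mm and 10.7 degrees, less where a joint would pass 70% of its speed; a pose out of reach is approached as far as the arm can. A call with a gripper value outside its range is refused whole. The fingers move at their own pace and stop on an object; the grip force is fixed at half the most. Time passes only in rows, so rows that repeat a pose let the fingers close. It gives the time, the measured TCP pose, the force, the opening and the grip force at its end, in the units of the state.
- state(): the state, without advancing time (a new reading comes with each control period).
- read_camera(name): name is "side" or "top"; returns (picture, depth): 384x512x3 uint8, red, green, blue; 384x512 float32, m along the optical axis (not along the pixel's ray), 0 where there is no reading.
- camera_info(name): a dict with "fov_y" (degrees; the focal length in pixels is half the picture's height over the tangent of half this angle, whatever the lens; pixels are square), "cx", "cy" (the principal point, pixels), "pose" (4x4, takes a point from camera to world coordinates). Camera axes: x right, y down, z forward; pixel columns grow to the right and rows downward; lengths in m; the calibration is good to about 2 mm. A picture is of the moment at which its call begins. camera_info takes no time and is no camera call.
- job.sign_off(): hands the job in; it is judged then, once.
The state is a dict: "time": time; "joints": joint angles; "dq": joint speeds; "effort": joint torques, N m; "position": TCP position; "tool_rot": TCP orientation; "force": force on the tool from outside, world axes, zero at the start; "wrist_torque": the same for the moment, N m; "gripper_width": finger opening in m; "grasp_force": force on a finger pad.
Only numpy, scipy, OpenCV 4.12 (cv2) and the standard library are available. Lean on these libraries where they do the work, as an engineer would, in place of code of your own. Each camera call takes 0.05 s, during which the arm holds its last target. There are 200 camera calls.

## Working session

There is one attempt and no reset: what is moved stays moved. The work goes in short steps, Python scripts to look and compute and a shell command to move; the robot and the scene stay as the last step left them, time stands still between calls to the robot, and variables do not carry over. Pictures are saved under pics/ and viewed, at most 10 in all, crops included, and the job is handed in when it is done.

```bash
mkdir -p pics; ls
python3 - <<'E'
from bench import state, read_camera, camera_info
import cv2, numpy as np
s=state(); print({k:np.round(v,3) for k,v in s.items()})
for n in("top","side"):
    p,d=read_camera(n); cv2.imwrite(f"pics/{n}0.png",p[:,:,::-1]); np.save(f"{n}0.npy",d); i=camera_info(n); print(n,i['fov_y'],i['cx'],i['cy'],np.round(i['pose'],3).tolist())
E
```

```text
pics
{'time': np.float64(0.0), 'joints': array([-1.446,  0.381,  1.298, -0.   ,  1.464, -0.215]), 'dq': array([ 0.001,  0.001,  0.001,  0.001,  0.   , -0.001]), 'effort': array([ 1.0000e-03, -4.4847e+01, -2.3128e+01, -0.0000e+00,  5.0000e-03,
        0.0000e+00]), 'position': array([ 0.183, -0.518,  0.231]), 'tool_rot': array([ 0.986,  0.169,  0.   , -0.001]), 'force': array([-0.19 , -0.706, -0.615]), 'wrist_torque': array([ 0.018,  0.028, -0.011]), 'grasp_force': np.float64(0.0), 'gripper_width': np.float64(0.085)}
top 50.76453970344405 257.99143822020545 186.3444317594195 [[-0.068, -0.973, 0.22, 0.269], [-0.998, 0.068, -0.008, -0.136], [-0.007, -0.22, -0.975, 1.263], [0.0, 0.0, 0.0, 1.0]]
side 50.17229153227162 258.73405018137294 191.43970191657175 [[-0.997, -0.039, 0.068, 0.409], [-0.076, 0.674, -0.735, 0.829], [-0.017, -0.738, -0.675, 0.992], [0.0, 0.0, 0.0, 1.0]]
```

View pics/top0.png

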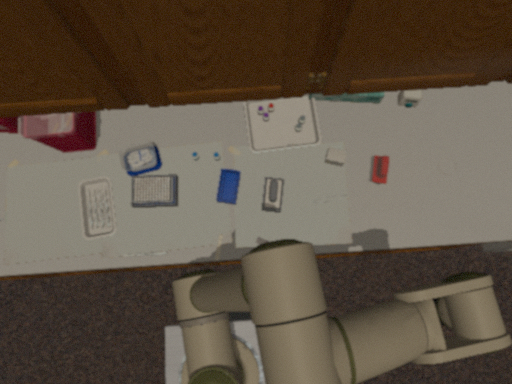

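View pics/side0.png

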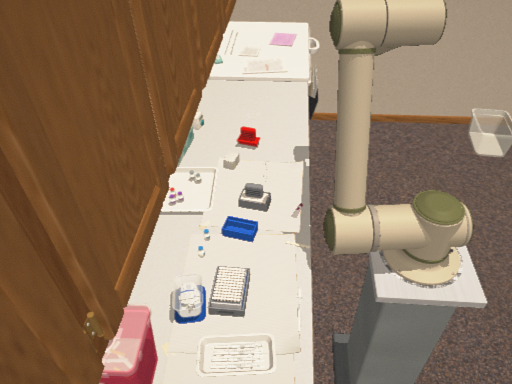

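```bash
cat > h.py <<'E'
import numpy as np, cv2
from bench import state, read_camera, camera_info
def cloud(n,d):
    i=camera_info(n); f=d.shape[0]/2/np.tan(np.radians(i['fov_y']/2))
    v,u=np.mgrid[:d.shape[0],:d.shape[1]]
    c=np.stack([(u-i['cx'])/f*d,(v-i['cy'])/f*d,d,np.ones_like(d)],-1)
    return (c@np.array(i['pose']).T)[...,:3]
def rect(n,mask,z,W):
    # rays of mask contour onto plane z -> minAreaRect
    i=camera_info(n); P=np.array(i['pose']); f=192/np.tan(np.radians(i['fov_y']/2))
    v,u=np.nonzero(mask); r=np.stack([(u-i['cx'])/f,(v-i['cy'])/f,np.ones(len(u))],-1)@P[:3,:3].T
    p=P[:3,3]+r*((z-P[2,3])/r[:,2])[:,None]
    return p[:,:2], cv2.minAreaRect((p[:,:2]*1000).astype(np.float32))
E
python3 - <<'E'
from h import *
ims=[]
for n,(u0,u1,v0,v1) in(("top",(115,300,135,225)),("side",(170,300,170,325))):
    im=cv2.imread(f"pics/{n}0.png"); d=np.load(f"{n}0.npy"); X=cloud(n,d)
    ims.append(cv2.resize(im[v0:v1,u0:u1],None,fx=3.5,fy=3.5,interpolation=cv2.INTER_CUBIC))
    for nm,bx in (("cooler",(0,0,0,0)),):
        pass
    # height-based groups
    m=np.zeros(d.shape,np.uint8); z=X[...,2]
    m[(d>0)&(z>0.012)&(z<0.12)&(X[...,0]>0.25)&(X[...,0]<0.6)&(abs(X[...,1])<.5)]=1
    k,l,st,_=cv2.connectedComponentsWithStats(m)
    for j in range(1,k):
        if st[j,4]<40: continue
        q=X[l==j]; r=cv2.minAreaRect((q[:,:2]*1000).astype(np.float32))
        print(n,st[j],np.round(r[0]),np.round(r[1]),round(r[2],1),'zmax',np.round(np.percentile(q[:,2],[5,50,95,99]),4))
w=max(i.shape[1] for i in ims)
H=max(i.shape[0] for i in ims)
a=cv2.copyMakeBorder(ims[0],0,0,0,w-ims[0].shape[1],0)
cv2.imwrite("pics/c1.png",a); cv2.imwrite("pics/c2.png",ims[1])
E
```

```text
top [215 171  25  33 312] [555. -51.] [ 62. 102.] 78.0 zmax [0.0142 0.0282 0.0387 0.0411]
top [ 130  175   47   33 1385] [554. 181.] [142.  93.] 89.2 zmax [0.0214 0.0469 0.0558 0.0582]
top [261 177  23  36 606] [ 520. -188.] [ 62. 104.] 79.7 zmax [0.0266 0.037  0.0883 0.0902]
top [ 77 181  39  59 536] [513. 363.] [184. 108.] 6.8 zmax [0.0136 0.0195 0.0241 0.0254]
top [ 93 197   4  26  49] [512. 369.] [81. 12.] 1.6 zmax [0.0125 0.0137 0.0178 0.0201]
side [238 183  33  27 642] [ 519. -188.] [ 68. 105.] 80.0 zmax [0.0162 0.0354 0.0849 0.0877]
side [225 216  33  24 444] [555. -52.] [ 67. 104.] 78.5 zmax [0.0136 0.0255 0.0364 0.0378]
side [323 226  21  29 102] [285.  62.] [ 26. 103.] 31.5 zmax [0.0862 0.1083 0.1187 0.1197]
side [ 210  266   40   50 1581] [555. 180.] [143.  93.] 88.6 zmax [0.0183 0.0458 0.0531 0.0546]
side [199 332  77  45 788] [514. 358.] [184. 109.] 6.6 zmax [0.0133 0.0183 0.0216 0.0229]
```

View pics/c1.png

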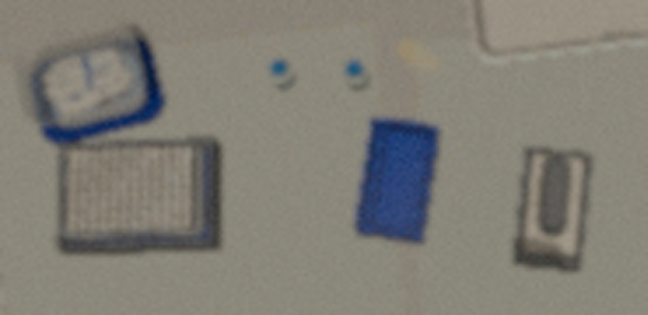

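View pics/c2.png

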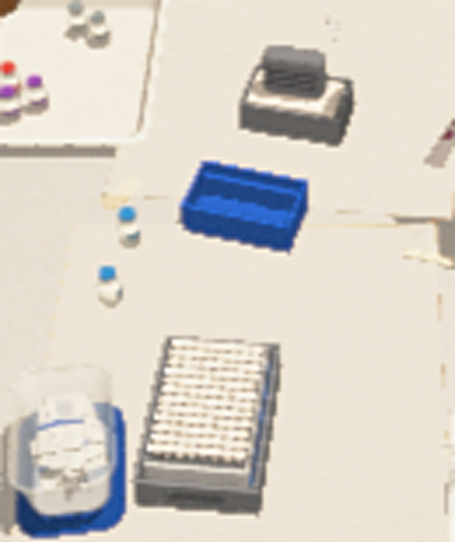

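The dark roller in the dark grey cradle, top (273,194), is the one to use. The look-alikes are the red roller at (380,169) and the empty blue cradle at (229,186). The close crops confirm a grey grip and white canopy in the dark cradle. The cooler, with its white strip sheet, is at top (155,191).

```bash
python3 - <<'E'
from h import *
for n in("top","side"):
    X=cloud(n,np.load(f"{n}0.npy")); im=cv2.imread(f"pics/{n}0.png").astype(int)
    g=X[(X[...,2]>.075)&(np.hypot(X[...,0]-.52,X[...,1]+.188)<.06)]
    r=cv2.minAreaRect((g[:,:2]*1000).astype(np.float32)); print(n,'grip',np.round(r[0],1),np.round(r[1],1),round(r[2],1))
    m=(X[...,2]>.04)&(abs(X[...,0]-.555)<.05)&(abs(X[...,1]-.18)<.07)&(im.min(-1)>95)
    s=X[m]; r=cv2.minAreaRect((s[:,:2]*1000).astype(np.float32)); print('sheet',len(s),np.round(r[0],1),np.round(r[1],1),round(r[2],1))
    A=np.c_[s[:,0]-.555,s[:,1]-.18,np.ones(len(s))]; c=np.linalg.lstsq(A,s[:,2],rcond=None)[0]; print(np.round(c,4))
    t=X[(X[...,2]>-.02)&(X[...,2]<.01)&(abs(X[...,0]-.5)<.1)&(abs(X[...,1])<.25)]; A=np.c_[t[:,0]-.5,t[:,1],np.ones(len(t))]; print('table',np.round(np.linalg.lstsq(A,t[:,2],rcond=None)[0],4))
E
python3 -m jog '[[85,[30,30,0],[0,0,-0.05]],[85,[80,75,0],[0,0,-0.15]],[85,[130,120,0],[0,0,-0.25]],[85,[180,170,0],[0,0,-0.35]],[85,[230,220,-10],[0,0,-0.45]],[85,[280,270,-40],[0,0,-0.52]],[85,[320,310,-70],[0,0,-0.52]],[85,[337,330,-90],[0,0,-0.52]],[85,[337,330,-90],[0,0,-0.52]],[85,[337,330,-90],[0,0,-0.52]]]'
```

```text
top grip [ 521.  -188.9] [23.5 62.1] 79.9
sheet 889 [557.6 180.2] [119.4  79.5] 88.3
[0.009  0.0319 0.0503]
table [0.0022 0.0013 0.0019]
side grip [ 520.7 -189. ] [22.5 60.6] 78.1
sheet 1074 [557.6 179.6] [123.7  80.7] 87.8
[ 0.0134 -0.0088  0.0487]
table [0.0047 0.     0.0006]
time: 1.35
position: [0.5203, -0.1884, 0.1411]
tool_rot: [0.996, -0.089, -0.0, -0.0]
force: [0.2, -0.6, 0.8]
gripper_width: 0.0847
grasp_force: 0.0
```

```bash
python3 -m jog '[[85,[0,0,-40],[0,0,0]],[85,[0,0,-75],[0,0,0]],[85,[0,0,-96],[0,0,0]],[85,[0,0,-96],[0,0,0]],[85,[0,0,-96],[0,0,0]],[0,[0,0,-96],[0,0,0]],[0,[0,0,-96],[0,0,0]],[0,[0,0,-96],[0,0,0]],[0,[0,0,-96],[0,0,0]],[0,[0,0,-96],[0,0,0]],[0,[0,0,-96],[0,0,0]],[0,[0,0,-96],[0,0,0]],[0,[0,0,-96],[0,0,0]]]'
```

```text
time: 2.98
position: [0.5205, -0.1888, 0.0458]
tool_rot: [0.996, -0.09, 0.0, 0.0]
force: [-1.0, -1.7, 6.3]
gripper_width: 0.0234
grasp_force: 59.8
```

```bash
python3 -m jog '[[0,[0,0,20],[0,0,0]],[0,[0,0,60],[0,0,0]],[0,[0,0,100],[0,0,0]],[0,[5,30,110],[0,0,0.02]],[0,[10,70,110],[0,0,0.05]],[0,[15,120,110],[0,0,0.08]],[0,[20,170,110],[0,0,0.12]],[0,[26,220,110],[0,0,0.152]],[0,[32,270,110],[0,0,0.152]],[0,[35,305,100],[0,0,0.152]],[0,[36,321,85],[0,0,0.152]],[0,[36,321,70],[0,0,0.152]],[0,[36,321,64],[0,0,0.152]],[0,[36,321,64],[0,0,0.152]],[0,[36,321,64],[0,0,0.152]],[0,[36,321,64],[0,0,0.152]]]'
python3 - <<'E'
from h import *
s=state(); print(np.round(s['force'],2),np.round(s['wrist_torque'],3),s['time'])
for n in("top","side"):
    p,d=read_camera(n); cv2.imwrite(f"pics/{n}1.png",p[:,:,::-1])
    print(np.round(state()['force'],2))
a=cv2.imread("pics/side1.png")[150:340,150:330]; cv2.imwrite("pics/c3.png",cv2.resize(a,None,fx=3,fy=3,interpolation=2))
E
```

```text
time: 4.97
position: [0.5566, 0.1321, 0.1098]
tool_rot: [1.0, -0.014, 0.0, -0.0]
force: [0.2, 0.9, -2.3]
gripper_width: 0.0237
grasp_force: 59.4
[ 0.21  0.94 -2.3 ] [ 0.029 -0.026 -0.006] 4.975
[-0.25  0.21 -3.11]
[-0.72 -0.05 -3.02]
```

View pics/c3.png

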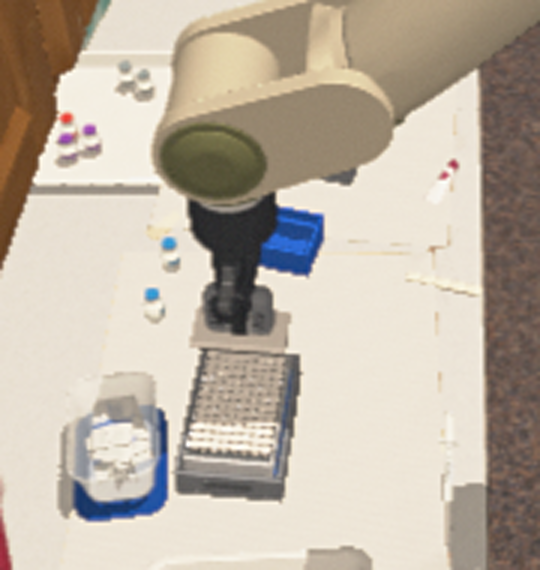

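The roller is held level over the near end of the sheet (crop ~(240,330)), square to the strips. Next I feel downward for contact.

```bash
python3 -m jog '[[0,[0,-2,-7],[0,0,0]],[0,[0,-2,-10],[0,0,0]],[0,[0,-2,-11],[0,0,0]],[0,[0,-2,-11],[0,0,0]]]'
python3 -m jog '[[0,[0,0,-1],[0,0,0]],[0,[0,0,-2],[0,0,0]],[0,[0,0,-2],[0,0,0]]]'
```

```text
time: 5.58
position: [0.5563, 0.1305, 0.0982]
tool_rot: [1.0, -0.014, -0.0, 0.0]
force: [-0.2, 0.6, -3.8]
gripper_width: 0.0233
grasp_force: 59.4
time: 5.95
position: [0.5563, 0.1305, 0.0963]
tool_rot: [1.0, -0.014, -0.0, -0.0]
force: [0.3, 0.9, -2.6]
gripper_width: 0.0233
grasp_force: 59.4
```

```bash
for i in 1 ; do python3 -m jog '[[0,[0,0,-0.5],[0,0,0]],[0,[0,0,-1],[0,0,0]],[0,[0,0,-1],[0,0,0]]]'; python3 -m jog '[[0,[0,0,-0.5],[0,0,0]],[0,[0,0,-1],[0,0,0]],[0,[0,0,-1],[0,0,0]]]' ; done | egrep 'time|pos|force: \['
```

```text
time: 6.32
position: [0.5563, 0.1305, 0.0953]
force: [0.6, 0.1, -2.3]
time: 6.7
position: [0.5563, 0.1305, 0.0943]
force: [-0.3, 0.8, -2.9]
```

```bash
for i in 1 ; do python3 -m jog '[[0,[0,0,-0.5],[0,0,0]],[0,[0,0,-1],[0,0,0]],[0,[0,0,-1],[0,0,0]]]'; python3 -m jog '[[0,[0,0,-0.5],[0,0,0]],[0,[0,0,-1],[0,0,0]],[0,[0,0,-1],[0,0,0]]]' ; done | egrep 'time|pos|force: \['
```

```text
time: 7.08
position: [0.5563, 0.1305, 0.0932]
force: [0.6, 0.2, -3.4]
time: 7.45
position: [0.5563, 0.1305, 0.0923]
force: [-0.5, 0.1, -2.7]
```

```bash
for i in 1 ; do python3 -m jog '[[0,[0,0,-0.5],[0,0,0]],[0,[0,0,-1],[0,0,0]],[0,[0,0,-1],[0,0,0]]]'; python3 -m jog '[[0,[0,0,-0.5],[0,0,0]],[0,[0,0,-1],[0,0,0]],[0,[0,0,-1],[0,0,0]]]' ; done | egrep 'time|pos|force: \['
```

```text
time: 7.82
position: [0.5564, 0.1305, 0.0917]
force: [-0.3, -0.1, 1.3]
time: 8.2
position: [0.5564, 0.1304, 0.0909]
force: [-2.1, -0.0, 5.0]
```

```bash
for i in 1 ; do python3 -m jog '[[0,[0,0,-0.4],[0,0,0]],[0,[0,0,-0.7],[0,0,0]],[0,[0,0,-0.7],[0,0,0]]]'; python3 -m jog '[[0,[0,0,-0.3],[0,0,0]],[0,[0,0,-0.6],[0,0,0]],[0,[0,0,-0.6],[0,0,0]]]' ; done | egrep 'time|pos|force: \['
```

```text
time: 8.57
position: [0.5565, 0.1303, 0.0904]
force: [-3.0, -1.0, 6.8]
time: 8.95
position: [0.5565, 0.1303, 0.0899]
force: [-2.9, -1.3, 8.6]
```

```bash
for i in 1 ; do python3 -m jog '[[0,[0,0,-0.2],[0,0,0]],[0,[0,0,-0.4],[0,0,0]],[0,[0,0,-0.4],[0,0,0]]]';  python3 -m jog '[[0,[0,-0.5,-0.1],[0,0,0]],[0,[0,-1,-0.2],[0,0,0]],[0,[0,-1,-0.2],[0,0,0]]]'; done | egrep 'time|pos|force: \['
```

```text
time: 9.32
position: [0.5565, 0.1303, 0.0896]
force: [-3.3, -1.4, 9.8]
time: 9.7
position: [0.5564, 0.1293, 0.0893]
force: [-2.5, -1.1, 7.6]
```

```bash
for i in 1 ; do python3 -m jog '[[0,[0,0,-0.2],[0,0,0]],[0,[0,0,-0.3],[0,0,0]],[0,[0,0,-0.3],[0,0,0]]]';  python3 -m jog '[[0,[0,1,0],[0,0,0]],[0,[0,2,0],[0,0,0]],[0,[0,3,0],[0,0,0]],[0,[0,3,0],[0,0,0]]]'; done | egrep 'time|pos|force: \['
```

```text
time: 10.07
position: [0.5565, 0.1292, 0.0892]
force: [-4.1, -2.7, 9.6]
time: 10.58
position: [0.5566, 0.1323, 0.0892]
force: [-3.5, -2.2, 9.3]
```

```bash
for i in 1 ; do python3 -m jog '[[0,[0,1,-0.1],[0,0,0]],[0,[0,2,-0.1],[0,0,0]],[0,[0,3,-0.1],[0,0,0]],[0,[0,3,-0.1],[0,0,0]]]';  python3 -m jog '[[0,[0,1,0],[0,0,0]],[0,[0,2,0],[0,0,0]],[0,[0,3,0],[0,0,0]],[0,[0,3,0],[0,0,0]]]'; done | egrep 'time|pos|force: \['
```

```text
time: 11.08
position: [0.5566, 0.1352, 0.0891]
force: [-2.7, -1.6, 10.2]
time: 11.58
position: [0.5567, 0.1379, 0.0892]
force: [-3.3, -3.1, 10.5]
```

```bash
for i in 1 2 ; do python3 -m jog '[[0,[0,1,0],[0,0,0]],[0,[0,2,0],[0,0,0]],[0,[0,3,0],[0,0,0]],[0,[0,3,0],[0,0,0]]]'; done | egrep 'time|pos|force: \['
```

```text
time: 12.08
position: [0.5568, 0.1413, 0.0892]
force: [-3.0, -2.5, 9.5]
time: 12.58
position: [0.5569, 0.1441, 0.0892]
force: [-3.4, -1.2, 9.6]
```

```bash
for i in 1 2 ; do python3 -m jog '[[0,[0,1,-0.1],[0,0,0]],[0,[0,2,-0.1],[0,0,0]],[0,[0,3,-0.1],[0,0,0]],[0,[0,4,-0.1],[0,0,0]],[0,[0,4,-0.1],[0,0,0]]]'; done | egrep 'time|pos|force: \['
```

```text
time: 13.2
position: [0.557, 0.148, 0.0893]
force: [-2.5, -2.7, 11.4]
time: 13.82
position: [0.5571, 0.1525, 0.0893]
force: [-1.7, -0.8, 11.7]
```

```bash
for i in 1 2 ; do python3 -m jog '[[0,[0,1,0],[0,0,0]],[0,[0,2,0],[0,0,0]],[0,[0,3,0],[0,0,0]],[0,[0,4,0],[0,0,0]],[0,[0,4,0],[0,0,0]]]'; done | egrep 'time|pos|force: \['
```

```text
time: 14.45
position: [0.5572, 0.1559, 0.0895]
force: [-2.3, -4.0, 13.2]
time: 15.08
position: [0.5573, 0.1604, 0.0895]
force: [-2.3, -1.0, 11.5]
```

```bash
for i in 1 2 ; do python3 -m jog '[[0,[0,1,0],[0,0,0]],[0,[0,2,0],[0,0,0]],[0,[0,3,0],[0,0,0]],[0,[0,4,0.1],[0,0,0]],[0,[0,4,0.1],[0,0,0]]]'; done | egrep 'time|pos|force: \['
```

```text
time: 15.7
position: [0.5574, 0.1639, 0.0896]
force: [-2.3, -3.6, 11.6]
time: 16.32
position: [0.5575, 0.1683, 0.0897]
force: [-0.9, -2.4, 10.4]
```

```bash
for i in 1 2 3; do python3 -m jog '[[0,[0,1,0],[0,0,0]],[0,[0,2,0],[0,0,0]],[0,[0,3,0],[0,0,0]],[0,[0,4,0],[0,0,0]],[0,[0,4,0],[0,0,0]]]'; done | egrep 'time|pos|force: \['
```

```text
time: 16.95
position: [0.5576, 0.172, 0.0897]
force: [-1.7, -1.9, 11.6]
time: 17.58
position: [0.5577, 0.1761, 0.0898]
force: [-0.8, -2.0, 11.6]
time: 18.2
position: [0.5578, 0.1802, 0.0899]
force: [-0.3, -2.6, 11.8]
```

```bash
for i in 1 2 3; do python3 -m jog '[[0,[0,1,0],[0,0,0]],[0,[0,2,0],[0,0,0]],[0,[0,3,0],[0,0,0]],[0,[0,4,0.05],[0,0,0]],[0,[0,4,0.05],[0,0,0]]]'; done | egrep 'time|pos|force: \['
```

```text
time: 18.82
position: [0.5579, 0.184, 0.09]
force: [0.9, -2.7, 11.3]
time: 19.45
position: [0.558, 0.1885, 0.09]
force: [-0.6, -1.0, 10.8]
time: 20.08
position: [0.558, 0.1919, 0.0901]
force: [0.2, -4.1, 12.4]
```

```bash
for i in 1 2 3; do python3 -m jog '[[0,[0,1,0],[0,0,0]],[0,[0,2,0],[0,0,0]],[0,[0,3,0],[0,0,0]],[0,[0,4,0.05],[0,0,0]],[0,[0,4,0.05],[0,0,0]]]'; done | egrep 'time|pos|force: \['
```

```text
time: 20.7
position: [0.5581, 0.1965, 0.0901]
force: [1.0, -0.4, 12.1]
time: 21.32
position: [0.5582, 0.1999, 0.0903]
force: [0.6, -4.2, 12.5]
time: 21.95
position: [0.5583, 0.2043, 0.0904]
force: [1.4, -1.7, 12.1]
```

```bash
for i in 1 2 3; do python3 -m jog '[[0,[0,1,0],[0,0,0]],[0,[0,2,0],[0,0,0]],[0,[0,3,0.05],[0,0,0]],[0,[0,4,0.1],[0,0,0]],[0,[0,4,0.1],[0,0,0]]]'; done | egrep 'time|pos|force: \['
```

```text
time: 22.58
position: [0.5583, 0.208, 0.0904]
force: [1.7, -3.7, 11.3]
time: 23.2
position: [0.5584, 0.2122, 0.0905]
force: [2.3, -1.5, 11.2]
time: 23.82
position: [0.5585, 0.2161, 0.0906]
force: [1.8, -3.2, 9.7]
```

```bash
for i in 1 2 3; do python3 -m jog '[[0,[0,1,0],[0,0,0]],[0,[0,2,0],[0,0,0]],[0,[0,3,0],[0,0,0]],[0,[0,4,0],[0,0,0]],[0,[0,4,0],[0,0,0]]]'; done | egrep 'time|pos|force: \['
```

```text
time: 24.45
position: [0.5585, 0.2201, 0.0907]
force: [2.6, -2.8, 10.5]
time: 25.08
position: [0.5586, 0.2246, 0.0907]
force: [2.6, -1.5, 10.3]
time: 25.7
position: [0.5587, 0.2287, 0.0908]
force: [3.6, -0.4, 11.4]
```

```bash
python3 -m jog '[[0,[0,1,0],[0,0,0]],[0,[0,2,-0.1],[0,0,0]],[0,[0,2,-0.1],[0,0,0]]]'| egrep 'time|pos|force: \['
python3 -m jog '[[0,[0,-1,0],[0,0,0]],[0,[0,-2,0],[0,0,0]],[0,[0,-4,-0.05],[0,0,0]],[0,[0,-6,-0.1],[0,0,0]],[0,[0,-8,-0.1],[0,0,0]],[0,[0,-10,-0.15],[0,0,0]],[0,[0,-12,-0.2],[0,0,0]],[0,[0,-12,-0.2],[0,0,0]]]'| egrep 'time|pos|force: \['
```

```text
time: 26.08
position: [0.5587, 0.2307, 0.0908]
force: [1.5, -0.2, 11.4]
time: 27.08
position: [0.5585, 0.2186, 0.0906]
force: [2.3, -0.6, 13.1]
```

```bash
python3 -m jog '[[0,[0,-2,0],[0,0,0]],[0,[0,-4,0],[0,0,0]],[0,[0,-6,0],[0,0,0]],[0,[0,-8,-0.05],[0,0,0]],[0,[0,-10,-0.1],[0,0,0]],[0,[0,-12,-0.1],[0,0,0]],[0,[0,-14,-0.15],[0,0,0]],[0,[0,-14,-0.15],[0,0,0]]]'| egrep 'time|pos|force: \['
python3 -m jog '[[0,[0,-2,0],[0,0,0]],[0,[0,-4,-0.05],[0,0,0]],[0,[0,-6,-0.05],[0,0,0]],[0,[0,-8,-0.1],[0,0,0]],[0,[0,-10,-0.1],[0,0,0]],[0,[0,-12,-0.15],[0,0,0]],[0,[0,-14,-0.2],[0,0,0]],[0,[0,-14,-0.2],[0,0,0]]]'| egrep 'time|pos|force: \['
```

```text
time: 28.08
position: [0.5581, 0.2046, 0.0903]
force: [1.0, -0.9, 12.0]
time: 29.08
position: [0.5578, 0.1905, 0.0901]
force: [-0.1, -0.6, 12.2]
```

```bash
python3 -m jog '[[0,[0,-2,0],[0,0,0]],[0,[0,-4,-0.05],[0,0,0]],[0,[0,-6,-0.1],[0,0,0]],[0,[0,-8,-0.1],[0,0,0]],[0,[0,-10,-0.15],[0,0,0]],[0,[0,-12,-0.2],[0,0,0]],[0,[0,-14,-0.25],[0,0,0]],[0,[0,-14,-0.25],[0,0,0]]]'| egrep 'time|pos|force: \['
python3 -m jog '[[0,[0,-2,0],[0,0,0]],[0,[0,-4,-0.05],[0,0,0]],[0,[0,-6,-0.1],[0,0,0]],[0,[0,-8,-0.1],[0,0,0]],[0,[0,-10,-0.15],[0,0,0]],[0,[0,-12,-0.2],[0,0,0]],[0,[0,-14,-0.25],[0,0,0]],[0,[0,-14,-0.25],[0,0,0]]]'| egrep 'time|pos|force: \['
```

```text
time: 30.08
position: [0.5575, 0.1766, 0.0898]
force: [-2.0, -0.5, 14.2]
time: 31.08
position: [0.5572, 0.1625, 0.0895]
force: [-3.2, -2.1, 14.7]
```

```bash
python3 -m jog '[[0,[0,-2,0.05],[0,0,0]],[0,[0,-4,0.05],[0,0,0]],[0,[0,-6,0],[0,0,0]],[0,[0,-8,-0.05],[0,0,0]],[0,[0,-10,-0.05],[0,0,0]],[0,[0,-12,-0.1],[0,0,0]],[0,[0,-14,-0.1],[0,0,0]],[0,[0,-14,-0.1],[0,0,0]]]'| egrep 'time|pos|force: \['
python3 -m jog '[[0,[0,-2,0],[0,0,0]],[0,[0,-4,-0.05],[0,0,0]],[0,[0,-6,-0.1],[0,0,0]],[0,[0,-8,-0.1],[0,0,0]],[0,[0,-10,-0.15],[0,0,0]],[0,[0,-12,-0.2],[0,0,0]],[0,[0,-14,-0.2],[0,0,0]],[0,[0,-14,-0.2],[0,0,0]]]'| egrep 'time|pos|force: \['
```

```text
time: 32.08
position: [0.557, 0.1485, 0.0892]
force: [-4.0, 0.1, 15.0]
time: 33.08
position: [0.5567, 0.1346, 0.0889]
force: [-4.8, 0.9, 14.9]
```

```bash
python3 -m jog '[[0,[0,-2,0],[0,0,0]],[0,[0,-4,0],[0,0,0]],[0,[0,-6,-0.05],[0,0,0]],[0,[0,-7,-0.05],[0,0,0]],[0,[0,-7,-0.05],[0,0,0]]]'| egrep 'time|pos|force: \['
python3 -m jog '[[0,[0,0,2],[0,0,0]],[0,[0,0,15],[0,0,0]],[0,[0,0,40],[0,0,0]],[0,[0,-30,65],[0,0,0]],[0,[-5,-80,65],[0,0,-0.05]],[0,[-15,-130,65],[0,0,-0.1]],[0,[-25,-180,65],[0,0,-0.152]],[0,[-25,-180,65],[0,0,-0.152]],[0,[-25,-180,65],[0,0,-0.152]],[0,[-25,-180,65],[0,0,-0.152]]]'
python3 - <<'E'
from h import *
ims=[]
for n,(u0,u1,v0,v1) in(("top",(120,220,150,230)),("side",(170,270,220,330))):
    p,d=read_camera(n); cv2.imwrite(f"pics/{n}2.png",p[:,:,::-1]); np.save(f"{n}2.npy",d)
    ims.append(cv2.resize(p[v0:v1,u0:u1,::-1],(400,500),interpolation=2))
    for k in (0,2):
        X=cloud(n,np.load(f"{n}{k}.npy")); o=[]
        for j in range(12):
            y=.1805+(-.0495+.009*j); m=(abs(X[...,1]-y)<.0045)&(abs(X[...,0]-.556)<.03)&(X[...,2]>.035)
            o.append(round(1000*float(np.percentile(X[m][:,2],60)),1) if m.sum() else None)
        print(n,k,o)
    X=cloud(n,d); m=(X[...,2]>.075)&(np.hypot(X[...,0]-.52,X[...,1]+.188)<.06); print(m.sum())
cv2.imwrite("pics/c4.png",np.hstack(ims))
E
```

```text
time: 33.7
position: [0.5566, 0.1275, 0.0888]
force: [-5.1, 0.5, 14.7]
time: 34.95
position: [0.5315, -0.0515, 0.1522]
tool_rot: [0.996, -0.089, 0.0, -0.0]
force: [0.1, 0.7, -2.7]
gripper_width: 0.0231
grasp_force: 60.1
top 0 [51.0, 50.3, 51.1, 51.5, 52.1, 51.7, 52.9, 52.7, 53.3, 53.6, 53.8, 53.7]
top 2 [50.3, 49.2, 48.6, 49.0, 49.5, 50.2, 50.3, 50.2, 49.6, 50.0, 50.6, 50.6]
0
side 0 [50.1, 50.7, 50.8, 51.1, 50.5, 50.8, 51.8, 51.1, 51.5, 51.0, 51.6, 50.1]
side 2 [47.1, 47.3, 48.6, 48.1, 48.1, 48.4, 48.5, 48.5, 48.4, 49.2, 49.0, 48.0]
0
```

View pics/c4.png

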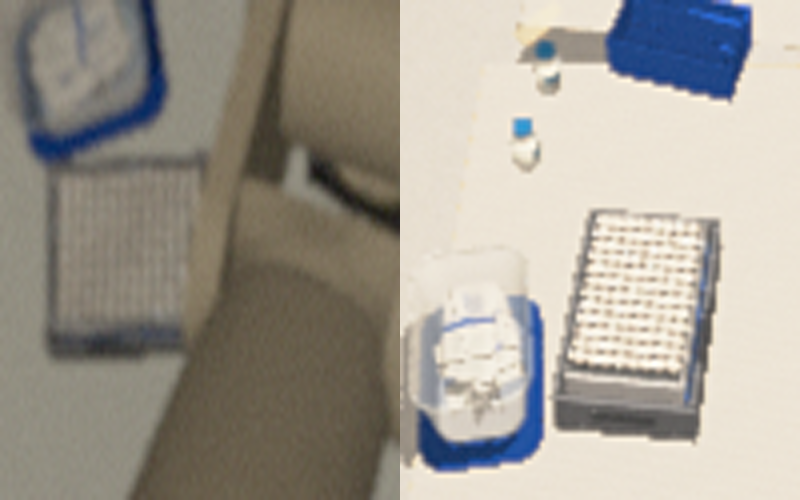

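Run:
```python
from h import *
D=np.mean([read_camera("side")[1] for _ in range(15)],0); X=cloud("side",D); o=[]
for j in range(12):
    y=.1805+(-.0495+.009*j); m=(abs(X[...,1]-y)<.0035)&(abs(X[...,0]-.556)<.03)&(X[...,2]>.035)
    o.append(1000*np.percentile(X[m][:,2],70))
o=np.array(o); print(np.round(o,1)); k=np.arange(12); c=np.polyfit(k,o,1); print(c,np.round(o-np.polyval(c,k),2))
```

```text
[47.7 47.7 47.8 48.  48.3 48.7 48.9 48.8 49.1 49.2 49.2 49.3]
[ 0.16923199 47.62348518] [ 0.08 -0.13 -0.18 -0.17  0.02  0.25  0.31  0.01  0.09  0.03 -0.09 -0.21]
```

```bash
python3 -m jog '[[0,[-3,-40,0],[0,0,0]],[0,[-6,-85,0],[0,0,0]],[0,[-9,-120,0],[0,0,0]],[0,[-11.3,-137,0],[0,0,0]],[0,[-11.3,-137,-20],[0,0,0]],[0,[-11.3,-137,-50],[0,0,0]],[0,[-11.3,-137,-60],[0,0,0]],[0,[-11.3,-137,-60],[0,0,0]],[0,[-11.3,-137,-60],[0,0,0]]]'
python3 - <<'E'
from h import *
p,d=read_camera("side"); cv2.imwrite("pics/s3.png",cv2.resize(p[150:240,200:310,::-1],None,fx=5,fy=5,interpolation=2))
E
```

```text
time: 36.92
position: [0.5206, -0.1897, 0.0932]
tool_rot: [0.996, -0.09, 0.001, 0.0]
force: [0.5, 1.2, -3.4]
gripper_width: 0.0231
grasp_force: 60.3
```

View pics/s3.png

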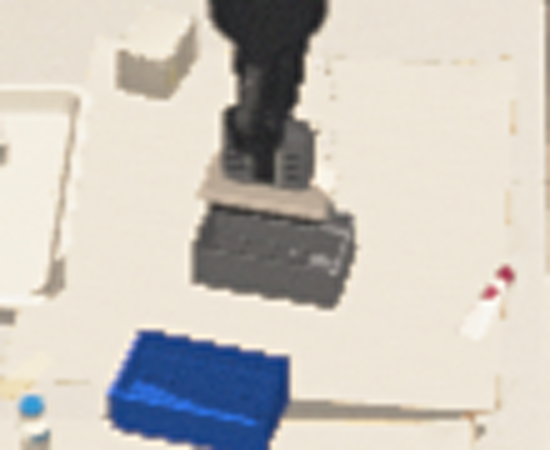

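The roller hangs square over the dark cradle (crop ~(270,230)). I lower it with a 1 mm y correction.

```bash
python3 -m jog '[[0,[-0.3,1,0],[0,0,0]],[0,[-0.3,1,-15],[0,0,0]],[0,[-0.3,1,-25],[0,0,0]],[0,[-0.3,1,-25],[0,0,0]]]'
python3 -m jog '[[0,[0,0,-8],[0,0,0]],[0,[0,0,-16],[0,0,0]],[0,[0,0,-18],[0,0,0]],[0,[0,0,-18],[0,0,0]]]'
```

```text
time: 37.48
position: [0.5192, -0.1882, 0.0659]
tool_rot: [0.996, -0.09, -0.001, -0.001]
force: [-0.5, 0.1, -3.4]
gripper_width: 0.0234
grasp_force: 60.5
time: 37.98
position: [0.5197, -0.1885, 0.049]
tool_rot: [0.996, -0.09, -0.0, -0.0]
force: [-0.4, 0.4, -3.1]
gripper_width: 0.0237
grasp_force: 60.5
```

```bash
python3 -m jog '[[0,[0,0,-1.5],[0,0,0]],[0,[0,0,-2.5],[0,0,0]],[0,[0,0,-2.5],[0,0,0]],[0,[0,0,-2.5],[0,0,0]]]'
python3 -m jog '[[0,[0,0,-0.5],[0,0,0]],[0,[0,0,-0.8],[0,0,0]],[0,[0,0,-0.8],[0,0,0]]]'
```

```text
time: 38.48
position: [0.5197, -0.1886, 0.0467]
tool_rot: [0.996, -0.09, 0.0, 0.0]
force: [-0.1, -0.3, -3.1]
gripper_width: 0.0229
grasp_force: 60.5
time: 38.85
position: [0.5197, -0.1885, 0.0458]
tool_rot: [0.996, -0.09, 0.0, 0.0]
force: [-0.9, -0.4, -2.6]
gripper_width: 0.0231
grasp_force: 60.6
```

```bash
python3 -m jog '[[0,[0,0,-0.5],[0,0,0]],[0,[0,0,-0.5],[0,0,0]],[0,[0,0,-0.5],[0,0,0]]]'
python3 -m jog '[[30,[0,0,0],[0,0,0]],[30,[0,0,0],[0,0,0]],[60,[0,0,0],[0,0,0]],[85,[0,0,0],[0,0,0]],[85,[0,0,0],[0,0,0]],[85,[0,0,0],[0,0,0]],[85,[0,0,0],[0,0,0]],[85,[0,0,0],[0,0,0]]]'
python3 -m jog '[[85,[0,0,20],[0,0,0]],[85,[0,0,60],[0,0,0]],[85,[0,0,110],[0,0,0]],[85,[0,0,150],[0,0,0]],[85,[-80,-60,150],[0,0,0]],[85,[-140,-120,150],[0,0,0]],[85,[-180,-180,150],[0,0,0]],[85,[-180,-200,150],[0,0,0]],[85,[-180,-200,150],[0,0,0]],[85,[-180,-200,150],[0,0,0]],[85,[-180,-200,150],[0,0,0]]]'
python3 - <<'E'
from h import *
for n in("top","side"):
    p,d=read_camera(n); X=cloud(n,d)
    g=X[(X[...,2]>.075)&(np.hypot(X[...,0]-.52,X[...,1]+.188)<.06)]
    r=cv2.minAreaRect((g[:,:2]*1000).astype(np.float32)); print(n,np.round(r[0],1),np.round(r[1],1),round(r[2],1),np.percentile(g[:,2],90))
    X0=cloud(n,np.load(n+"0.npy")); g=X0[(X0[...,2]>.075)&(np.hypot(X0[...,0]-.52,X0[...,1]+.188)<.06)]; print(np.percentile(g[:,2],90))
cv2.imwrite("pics/s4.png",cv2.resize(p[130:340,150:330,::-1],None,fx=2.8,fy=2.8,interpolation=2))
E
```

```text
time: 39.22
position: [0.5197, -0.1886, 0.0458]
tool_rot: [0.996, -0.09, 0.0, 0.0]
force: [-3.0, 0.9, 5.0]
gripper_width: 0.0235
grasp_force: 61.5
time: 40.22
position: [0.5197, -0.1885, 0.0453]
tool_rot: [0.996, -0.09, 0.0, 0.0]
force: [-0.6, -0.5, -0.3]
gripper_width: 0.0853
grasp_force: 0.0
time: 41.6
position: [0.3401, -0.3877, 0.1953]
tool_rot: [0.996, -0.09, -0.0, -0.0]
force: [0.7, 0.5, 0.5]
gripper_width: 0.0852
grasp_force: 0.0
top [ 520.8 -186.1] [23.5 61.9] 80.0 0.08918009381120476
0.08928914037366158
side [ 521.8 -186.1] [26.7 62.5] 79.6 0.08666507207022063
0.08721394706464425
```

View pics/s4.png

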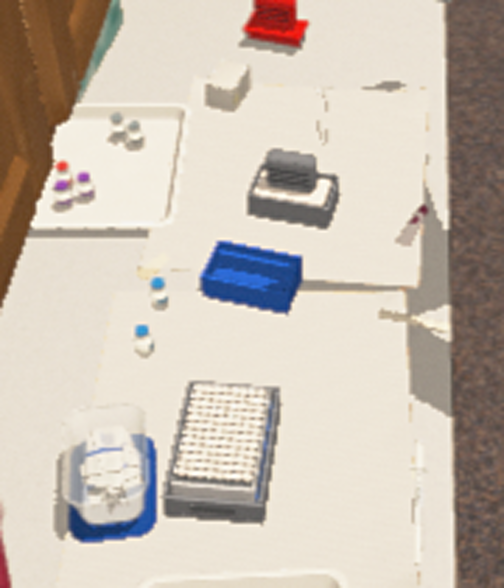

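The roller stands upright in its dark cradle at crop (293,185). The strips lie flat and nothing else has moved, so I am handing in.

```bash
python3 -c "
from bench import job
print(job.sign_off())"
```

```text
the job is handed in; nothing more can be done
None
```

I rolled all twelve strips in two passes at about 10–18 N downward; the depth images show the sheet flat and about 3 mm lower. The roller is back upright in its cradle and released, and the job is handed in; the sign-off returned no verdict.

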